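# Secure the fuse cover and switch on the bench power box

### The job

Switch on the bench power box. First turn the turnbutton clockwise until it lies square across the edge of the fuse cover; then take the key with the flat rectangular bow out of the wooden key block, push it fully home in the key switch and turn it clockwise to the stop, which is on. Leave that key in the switch, leave the round-headed key in the block and everything else where it is.

Things in the scene. Friction and masses are not known exactly. Their poses are not given: they have to be found in the camera images.
- power_box: Fixed grey steel box, 200 x 300 x 80 mm (x, y, z); origin: centre of its underside; front (louvres) to -x. On its top: fuse cover (plate 120 x 130 x 7 mm, centre at x 25, y 55 mm, hinged at its +x edge, front edge at x -35), turnbutton at x -55, y 55, key switch at x 0, y -85, two terminals 22 mm tall at x 80, y -60 and -110.
- cover (a joint): Hinge of the fuse cover (rad): 0 closed, grows as it opens. It starts closed and its weight keeps it closed.
- turnbutton (a joint): Angle of the turnbutton (rad): 0 with its wing parallel to the cover's front edge (wing pointing to the box's +y), grows clockwise seen from above, 1.57 (its stop) with the wing pointing to the box's +x, square across the cover's edge. Starts at 0 to 0.35. It turns stiffly (0.04 N m) and stays where it is left.
- turnbutton_grip (a point): Grip point of the turnbutton on its vertical pivot axis, 113.5 mm above the bench. A steel wing (10 mm wide, 5 thick, underside 89.5 mm above the bench) reaches 42 mm from the pivot along this point's +y, 22 mm along -y. On it an upright black rib to turn it by: 10 mm thick (x), 40 long (y), centred on the pivot, top at 128.5 mm. Axes turn with it.
- key_switch (a joint): Angle of the key switch (rad): 0 off (as it starts), grows clockwise seen from above, 1.2 (its stop) on. It is turned by the key in its slot, against 0.06 N m of friction, and stays where it is left.
- switch_slot (a point): Centre of the key slot's mouth, on the switch's vertical axis, in the top face of the steel rotor (30 x 34 mm), 105 mm above the bench. The rotor stands 7 mm out of a round black housing, 62 mm diameter. Slot: 18 mm long (this point's y), 9 wide (x), 24 deep, 2 mm chamfer. z up; axes turn with the rotor, at off parallel to the box's.
- key_block: Wooden key block, 60 x 150 x 35 mm, fixed to the bench; origin: centre of its underside. Two slots in its top, at y +35 and -35 mm, hold a key each, either way round: 13 mm wide along x, 19 mm long along y.
- key_bow (a point): Centre of the right key's bow: a black flat plate 10 mm thick (x), 34 wide (y), 44 tall (z up). Below it a steel collar (22 mm diameter, 4 thick), then a flat blade 7 mm thick (x), 16 wide (y), 22 long. Stands blade down in a slot of the block; the collar rests on the block's top and, fully home, on the rotor's top face. Alike after half a turn. About 60 g.
- key_collar (a point): Centre of the underside of the right key's collar, on the key's axis, 26 mm below the bow's centre and 22 mm above the blade's tip. Same axes as the bow.
- other_bow (a point): Centre of the head of the other key: a round upright knob, 32 mm diameter and 26 mm tall, its top 44 mm above the key's collar. It stands in the other slot of the key block; black, with a round 12 mm shank. To be left there.
- wrench: Steel wrench, 160 mm long, lying on the bench beyond the box. A bystander.
- socket: Steel socket, 34 mm diameter and 50 mm tall, standing on the bench beyond the box. A bystander.
- jar: Jar, 60 mm diameter and 75 mm tall, with a dark cap, standing on the bench beyond the box. A bystander.
There are look-alikes about, which are no part of the job. Leave any orange look-alike of the part that bears key_bow alone.

How it is judged (in metres and radians):
On the way, in this order (a step that is already met when the one before it is completed fails the run):
1. the turnbutton lies across the edge of the fuse cover, with the key still in the block (value of joint turnbutton above 1.3 rad and distance of key_bow from where it was at the start of the episode below 0.02 m), for 0.2 s.
2. the key is fully home in the key switch, which is still at off (horizontal distance between key_collar and switch_slot below 0.004 m and z of key_collar in the frame of switch_slot between -0.004 and 0.003 m and angle between the y axis of key_bow and the y axis of switch_slot, either way round below 0.3 rad and angle between key_bow's own z axis and vertical below 0.12 rad and value of joint key_switch below 0.3 rad), for 0.1 s.
3. the key is turned to on (horizontal distance between key_collar and switch_slot below 0.004 m and z of key_collar in the frame of switch_slot between -0.004 and 0.003 m and angle between the y axis of key_bow and the y axis of switch_slot, either way round below 0.3 rad and angle between key_bow's own z axis and vertical below 0.12 rad and value of joint key_switch above 1.05 rad), for 0.2 s.
At the end, for the whole second after the job is handed in: Turnbutton above 1.3 rad, cover within 0.05 rad of closed; flat-bowed key at rest, home in the switch (collar within 3 mm of the rotor face, 4 mm of its axis, upright within 0.12 rad), switch above 1.05 rad; other key within 20 mm, wrench, socket and jar within 30 mm of their starts (all of step 3 and value of joint turnbutton above 1.3 rad and value of joint cover below 0.05 rad and linear speed of key below 0.02 m/s and distance of other_bow from where it was at the start of the episode below 0.02 m and distance of each of wrench, socket, jar from where it was at the start of the episode below 0.03 m); the robot touches nothing.
It fails at once if the round-headed key is taken from its place or knocked (moved 20 mm) (distance of other_bow from where it was at the start of the episode above 0.02 m).
It fails at once if a bystander (wrench, socket, jar) is displaced by 30 mm (distance of any of wrench, socket, jar from where it was at the start of the episode above 0.03 m).
It fails at once if the fuse cover is opened (value of joint cover above 0.3 rad).
It also fails if it takes over 61 s, if anything falls off the work surface, if the arm or the gripper's body presses on something with over 40 N, if the wrist force passes 120 N, or if a joint passes its speed limit or range.

### The arm

A 6-joint arm with a two-finger parallel gripper is mounted at the origin on the work surface. World frame = base frame: x ahead of the robot, y to its left, z up, the work surface at z = 0. Lengths are in mm, angles in degrees, forces in N, time in s.
With the tool pointing down it reaches from about 350 to 850 mm from the base axis. Payload 8.1 kg.
Tool frame: the origin (TCP) lies between the finger pads; the fingertips stand 8 mm ahead of it and the grasp point (between the pads) lies 11 mm behind it (r.tip_extent is the distance from the TCP to the fingertips, in mm); z points along the fingers, y is the direction in which the jaws open and shut (so a half turn about z gives the same grasp; the last joint's range is limited). The gripper opens to 85 mm and grips with 20 to 120 N. Pads are 22 mm wide; open, the fingers measure 114 mm over their backs; the gripper's body (76 mm by 85 mm) begins 54 mm behind the grasp point. The pads swing forward as they close: fully open they stand 13 mm farther back than shut.
Start: joints at [60.711, 7.471, 85.268, -0, 87.261, -4.893], TCP at [247.809, 546.439, 211.692] pointing down, gripper open.
Joint ranges: [-169.43, 169.43], [-51.17, 129.36], [1.28, 143.12], [-76.62, 256.62], [0, 156.53], [-152.29, 152.29]. Speed limits (degrees/s): [136.94, 136.94, 159.86, 180, 180, 180].

### API

Orientations are given as [roll, pitch, yaw] about the fixed x, y, z axes, in that order (R = Rz(yaw) Ry(pitch) Rx(roll)).
In Python, from bench import sensors, viewer, hand_in, r gives the robot as it stands. The module is installed in compiled form; this text tells all that it offers.
- The arm moves only by the tool move_arm, never from a script. Its argument "rows" is a list that holds one entry, the list of rows, each a list of 6 numbers: the shift along the tool's x, y, z in m, then the turn, a rotation vector about the tool's x, y, z in degrees. In form: [[[tx, ty, tz, rx, ry, rz], ...]]. A call has 1 to 20 rows; each row is the pose to reach, as a shift and turn from the pose commanded when the call began, along the tool's axes at that moment; what a row does not reach only later rows make up. A row lasts 1/10 s, in which the tool goes at most 50 mm and 8.59 degrees, less where a joint would pass 70% of its speed; a pose out of reach is approached as far as the arm can. A call with a gripper value outside its range is refused whole. "grip" is the opening, from 0 (shut) to 1 (fully open), set as the call begins (left out, the last holds). The fingers move at their own pace and stop on an object; "newtons" is the grip in N (left out, the last holds). Time passes only in rows, so rows that repeat a pose let the fingers close. It gives the time, the measured TCP pose, the force and the opening at its end, in the units of the state.
- sensors.sense(): the state, without advancing time (a new reading comes with each control period).
- viewer.snapshot(name): name is "side" or "top" or "wrist"; returns a dict with "color" (400x640x3 uint8, red, green, blue), "camera_matrix" (3x3 intrinsics, pixels), "R" (3x3) and "t" (3): a world point X has camera coordinates R X + t. Camera axes: x right, y down, z forward; pixel columns grow to the right and rows downward; lengths in mm; the calibration is good to about 2 mm. A picture is of the moment at which its call begins. There is no depth.
- hand_in(): hands the job in, once; it reports no verdict.
The state is a dict: "time": time; "joint_pos": joint angles; "qd": joint speeds; "joint_efforts": joint torques, N m; "tool_pos": TCP position; "tcp_rot": TCP orientation; "ft_force": force on the tool from outside, world axes, zero at the start; "wrist_torque": the same for the moment, N m; "finger_gap": finger opening in mm.
Only numpy, scipy, OpenCV 4.12 (cv2) and the standard library are available. Lean on these libraries where they do the work, as an engineer would, in place of code of your own. Each camera call takes 0.05 s, during which the arm holds its last target.

## Working session

There is one attempt and no reset: what is moved stays moved. The work goes in short steps, Python scripts to look and compute and a tool call to move; the robot and the scene stay as the last step left them, time stands still between calls to the robot, and variables do not carry over. Pictures are saved under pics/ and viewed, and the job is handed in when it is done.

Besides the shell and the picture viewer there is one more tool, called as a command line: name --argument value ..., lists and objects as JSON in quotes. move_arm: Moves the arm, as the interface text tells. Its arguments: {"type":"object","properties":{"rows":{"type":"array","items":{"type":"array","items":{"type":"array","items":{"type":"number"}}}},"grip":{"type":"number"},"newtons":{"type":"number"}},"required":["rows"]}

```bash
mkdir -p pics; python3 - <<'E'
from bench import sensors, viewer, r
import cv2,pickle
s=sensors.sense(); print(s)
d={}
for n in("side","top","wrist"):
    p=viewer.snapshot(n); d[n]=p
    cv2.imwrite(f"pics/{n}0.png",p["color"][:,:,::-1]); print(n,p["camera_matrix"],p["R"],p["t"])
pickle.dump(d,open("v0.pkl","wb"))
E
```

```text
{'time': 0.0, 'joint_pos': array([ 6.07086809e+01,  7.51634906e+00,  8.53316501e+01, -2.96862969e-04,
        8.72602833e+01, -4.89415628e+00]), 'qd': array([ 0.06209607,  0.04616447,  0.02863908, -0.01390832,  0.02663963,
        0.0205658 ]), 'joint_efforts': array([ 8.92659482e-04, -5.69410551e+01, -5.00543690e+01, -1.96000656e-04,
        1.53724087e-02,  1.02656716e-05]), 'tool_pos': array([247.53364092, 545.90223764, 210.60880064]), 'tcp_rot': array([-1.79892087e+02, -8.94272890e-03,  1.55602843e+02]), 'ft_force': array([-0.58785779, -0.51244947,  0.03010703]), 'wrist_torque': array([-0.04269872,  0.03554357, -0.07193939]), 'finger_gap': 85.20350993640245}
side [[419.30746538   0.         320.78819088]
 [  0.         419.30746538 197.31536152]
 [  0.           0.           1.        ]] [[-0.9509188  -0.30912418  0.01398872]
 [-0.17080883  0.48666795 -0.85672554]
 [ 0.25802672 -0.81706582 -0.51558284]] [547.13631981 205.52967907 815.77921811]
top [[403.44657912   0.         316.57823298]
 [  0.         403.44657912 198.40051966]
 [  0.           0.           1.        ]] [[-0.00442534 -0.99996202 -0.00750803]
 [-0.99689022  0.00500223 -0.07864396]
 [ 0.07867853  0.00713665 -0.99687449]] [-44.27456679 604.81655731 944.29314908]
wrist [[357.02319576   0.         317.47479061]
 [  0.         357.02319576 201.92201921]
 [  0.           0.           1.        ]] [[ 0.4131944   0.91064119 -0.00173351]
 [ 0.87188119 -0.39505652  0.28940202]
 [ 0.26285656 -0.12109071 -0.95720607]] [-599.74659437  -36.81544356  379.31640964]
```

View pics/top0.png

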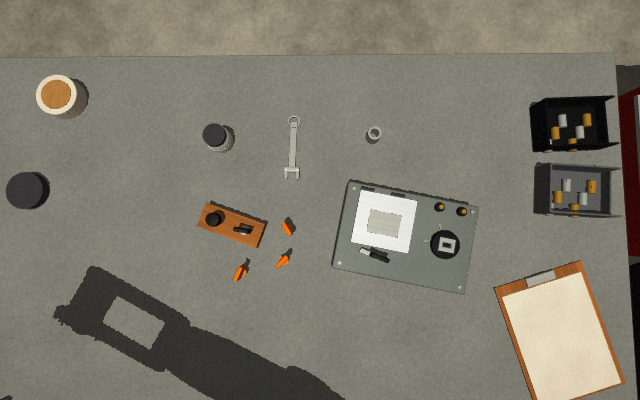

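View pics/side0.png

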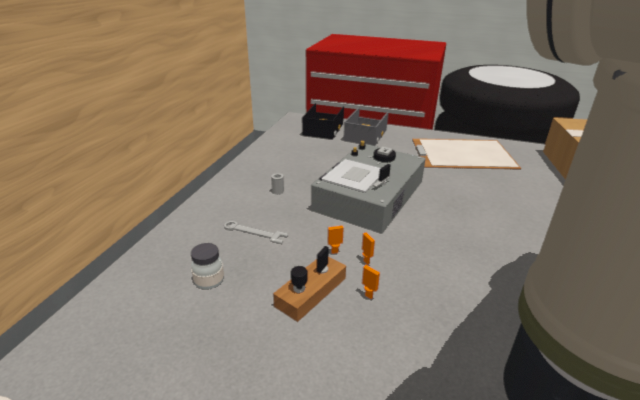

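View pics/wrist0.png

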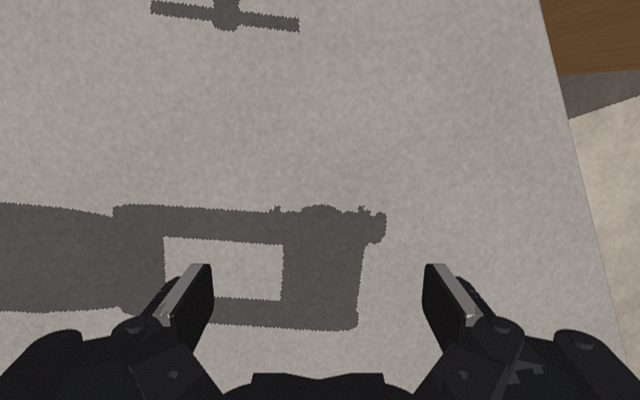

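The top view shows the power box near (405,240) and the key block near (232,225), with orange look-alikes beside the block. I'll enlarge these areas.

```bash
cat > h.py <<'E'
import numpy as np,cv2,pickle
def crop(p,u0,v0,w,h,k,name):
    im=p["color"][v0:v0+h,u0:u0+w,::-1]
    im=cv2.resize(im,None,fx=k,fy=k,interpolation=cv2.INTER_CUBIC)
    cv2.imwrite("pics/"+name,im)
def ray(p,uv,z):
    K,R,t=p["camera_matrix"],p["R"],p["t"]
    d=R.T@np.linalg.solve(K,[uv[0],uv[1],1]); c=-R.T@t
    return c+d*(z-c[2])/d[2]
def proj(p,X):
    x=p["R"]@np.array(X,float)+p["t"]; x=p["camera_matrix"]@x
    return x[:2]/x[2]
E
python3 - <<'E'
from h import *
d=pickle.load(open("v0.pkl","rb"))
crop(d["top"],325,175,160,120,5,"tbox.png")
crop(d["top"],190,190,120,90,6,"tblk.png")
crop(d["side"],260,215,130,110,6,"sblk.png")
E
```

```text
(no output)
```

View pics/tbox.png

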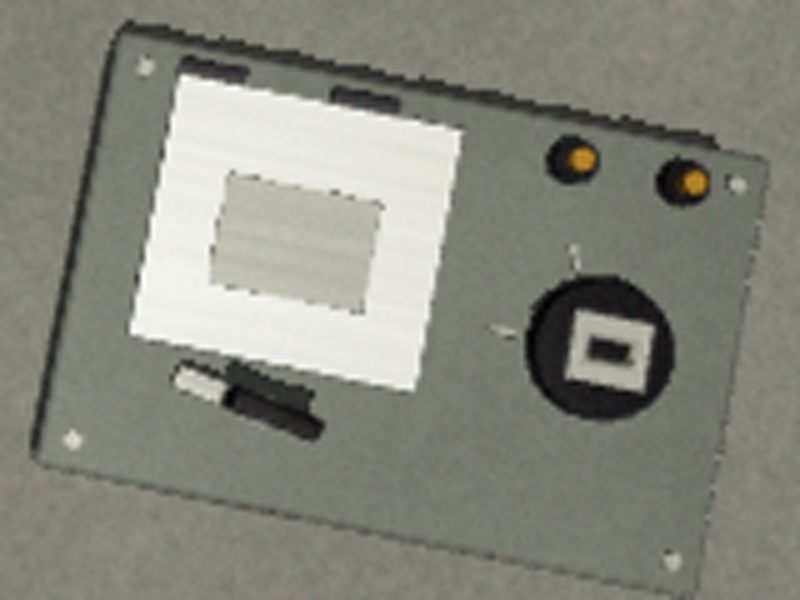

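View pics/tblk.png

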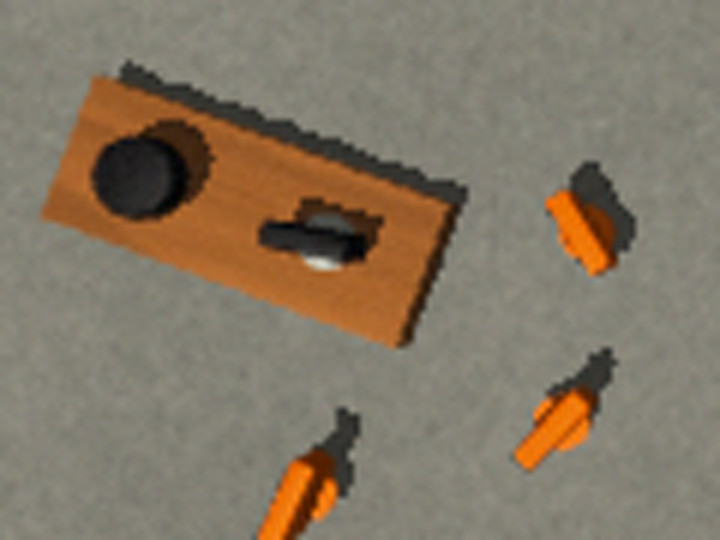

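View pics/sblk.png

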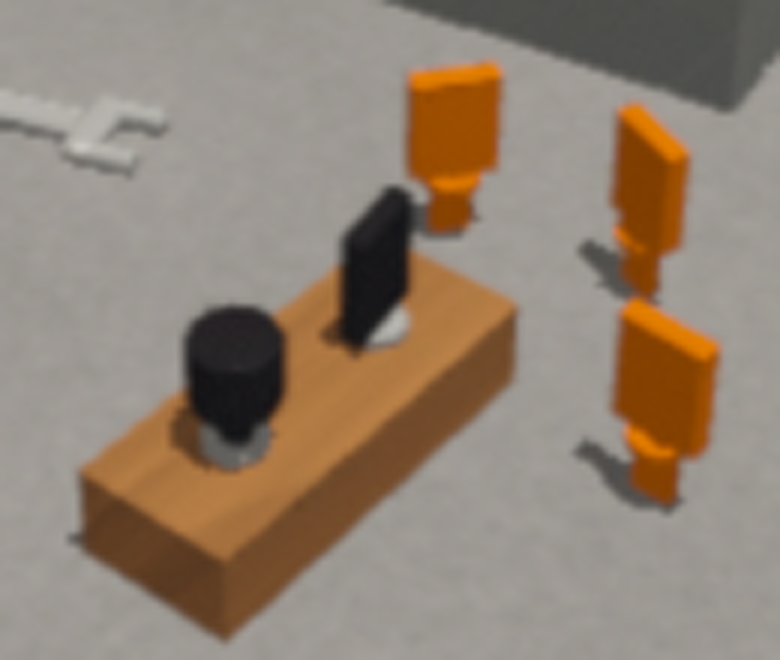

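```bash
cat > fit.py <<'E'
from h import *
d=pickle.load(open("v0.pkl","rb"));T=d["top"];S=d["side"]
c2=lambda c,k,u,v:((c[0]+.5)/k-.5+u,(c[1]+.5)/k-.5+v)
tb=lambda a,b:c2((a,b),5,325,175)
tk=lambda a,b:c2((a,b),6,190,190)
sk=lambda a,b:c2((a,b),6,260,215)
def rigid(L,W):
    L=np.array(L,float);W=np.array(W)[:,:2];l=L-L.mean(0);w=W-W.mean(0)
    th=np.arctan2((l[:,0]*w[:,1]-l[:,1]*w[:,0]).sum(),(l*w).sum())
    R=np.array([[np.cos(th),-np.sin(th)],[np.sin(th),np.cos(th)]]);o=W.mean(0)-R@L.mean(0)
    return o,th,R,(L@R.T+o-W)
L=[];W=[]
for l,p,z in[((85,120),(180,75),87),((85,-10),(463,128),87),((-35,-10),(415,390),87),((-35,120),(130,335),87),
 ((100,150),(113,20),80),((100,-150),(770,156),80),((-100,-150),(697,600),80),((-100,150),(33,463),80),
 ((15,-68),(577,308),105),((15,-102),(657,325),105),((-15,-102),(645,393),105),((-15,-68),(565,378),105)]:
    L.append(l);W.append(ray(T,tb(*p),z))
o,th,R,e=rigid(L,W);print("box",o,np.degrees(th));print(e.round(1))
for n,q in(("tb",(-55,55)),("slot",(0,-85))):print(n,R@q+o)
print("slot from rotor",np.mean([w[:2] for w in W[8:]],0))
# rib top
a=ray(T,tb(227,398),128.5);b=ray(T,tb(320,428),128.5);print("rib ends",a,b,(a+b)/2,np.linalg.norm(a-b))
dd=a-b;print("rib dir deg",np.degrees(np.arctan2(dd[1],dd[0])),"box +y",np.degrees(th)+90)
# block
L=[(30,75),(30,-75),(-30,-75),(-30,75)];W=[ray(T,tk(*p),35) for p in((92,76),(458,203),(402,347),(42,213))]
o2,th2,R2,e=rigid(L,W);print("block",o2,np.degrees(th2),e.round(1))
for q in((0,35),(0,-35)):print(q,R2@q+o2)
a=ray(T,tk(262,230),83);b=ray(T,tk(366,242),83);print("bow top",a,b,(a+b)/2,np.linalg.norm(a-b))
dd=a-b;print(np.degrees(np.arctan2(dd[1],dd[0])))
E
python3 fit.py
```

```text
box [ 513.44052533 -246.1809294 ] -11.628970983653144
[[ 2.   0.7]
 [ 0.2 -0.5]
 [-1.1 -0.3]
 [ 0.4  1.1]
 [-3.2 -2.3]
 [-0.5 -1.4]
 [ 0.1 -0.3]
 [-0.5  0.3]
 [ 0.1  0.1]
 [ 0.7  1.3]
 [ 0.7  1.2]
 [ 0.9  0.1]]
tb [ 470.65601188 -181.22336318]
slot [ 496.30680274 -329.43617278]
slot from rotor [ 495.69309095 -330.09974112]
rib ends [ 477.47100194 -160.25649746  128.5       ] [ 464.75217484 -199.28136756  128.5       ] [ 471.11158839 -179.76893251  128.5       ] 41.04520738405359
rib dir deg 71.94838542980541 box +y 78.37102901634685
block [542.89570038 155.4310323 ] -19.895710419582485 [[ 0.8 -2.2]
 [ 0.5  2. ]
 [ 0.3  0.8]
 [-1.6 -0.6]]
(0, 35) [554.80652071 188.34200857]
(0, -35) [530.98488004 122.52005603]
bow top [534.46887777 139.57927561  83.        ] [529.82549148 100.62865693  83.        ] [532.14718463 120.10396627  83.        ] 39.22641625291881
83.2017314413594
```

```bash
cat >> h.py <<'E'
from scipy.spatial.transform import Rotation as Ro
def pose(x,y,z,yaw): return np.array([x,y,z],float),Ro.from_euler('xyz',[180,0,yaw],degrees=True)
def delta(A,B):
    t=A[1].inv().apply(B[0]-A[0])/1000; r=(A[1].inv()*B[1]).as_rotvec(degrees=True)
    return np.r_[t.round(4),r.round(2)]
E
python3 - <<'E'
from h import *
d=pickle.load(open("v0.pkl","rb"));W=d["wrist"]
c=-W["R"].T@W["t"];print(c,W["R"][2]); A=pose(247.8,546.4,211.7,155.6)
print("cam in tool",A[1].inv().apply(c-A[0]), "axis",A[1].inv().apply(W["R"][2]))
print("tcp px",proj(W,A[0]),proj(W,A[0]+[0,0,-90]))
print(delta(A,pose(430,200,230,115)))
print(delta(A,pose(471,-181,200,72)))
E
```

```text
[180.2048186  577.54146706 372.69876595] [ 0.26285656 -0.12109071 -0.95720607]
cam in tool [  74.42250525    0.43615636 -160.99876595] axis [-0.28940228 -0.00168812  0.95720607]
tcp px [317.17059261 252.01411484] [317.48346036 200.01012925]
[-3.090e-01 -2.402e-01 -1.830e-02  0.000e+00 -0.000e+00  4.060e+01]
[-5.038e-01 -5.702e-01  1.170e-02  0.000e+00 -0.000e+00  8.360e+01]
```

move_arm --rows '[[[-0.309,-0.24,-0.018,0,0,40.6],[-0.309,-0.24,-0.018,0,0,40.6],[-0.309,-0.24,-0.018,0,0,40.6],[-0.309,-0.24,-0.018,0,0,40.6],[-0.309,-0.24,-0.018,0,0,40.6],[-0.309,-0.24,-0.018,0,0,40.6],[-0.309,-0.24,-0.018,0,0,40.6],[-0.504,-0.57,0.012,0,0,83.6],[-0.504,-0.57,0.012,0,0,83.6],[-0.504,-0.57,0.012,0,0,83.6],[-0.504,-0.57,0.012,0,0,83.6],[-0.504,-0.57,0.012,0,0,83.6],[-0.504,-0.57,0.012,0,0,83.6],[-0.504,-0.57,0.012,0,0,83.6],[-0.504,-0.57,0.012,0,0,83.6],[-0.504,-0.57,0.012,0,0,83.6],[-0.504,-0.57,0.012,0,0,83.6],[-0.504,-0.57,0.012,0,0,83.6],[-0.504,-0.57,0.012,0,0,83.6],[-0.504,-0.57,0.012,0,0,83.6]]]'

```text
time: 2.15
tool_pos: [471.5, -179.7, 199.9]
tcp_rot: [180.0, -0.0, 72.1]
ft_force: [0.2, 0.1, 0.2]
finger_gap: 85.5
```

```bash
cat > snap.py <<'E'
import sys,pickle,cv2
from bench import sensors, viewer
d={}
for n in sys.argv[2:]:
    d[n]=viewer.snapshot(n); cv2.imwrite(f"pics/{n}{sys.argv[1]}.png",d[n]["color"][:,:,::-1])
s=sensors.sense();d["s"]=s
print({k:s[k].round(2) if hasattr(s[k],'round') else s[k] for k in("time","tool_pos","tcp_rot","ft_force","wrist_torque","finger_gap")})
pickle.dump(d,open(f"v{sys.argv[1]}.pkl","wb"))
E
python3 snap.py 1 wrist
```

```text
{'time': 2.2, 'tool_pos': array([ 471.53, -179.7 ,  199.9 ]), 'tcp_rot': array([179.98,  -0.  ,  72.1 ]), 'ft_force': array([-0.51, -0.28,  0.19]), 'wrist_torque': array([0.01, 0.  , 0.01]), 'finger_gap': 85.38917646220631}
```

View pics/wrist1.png

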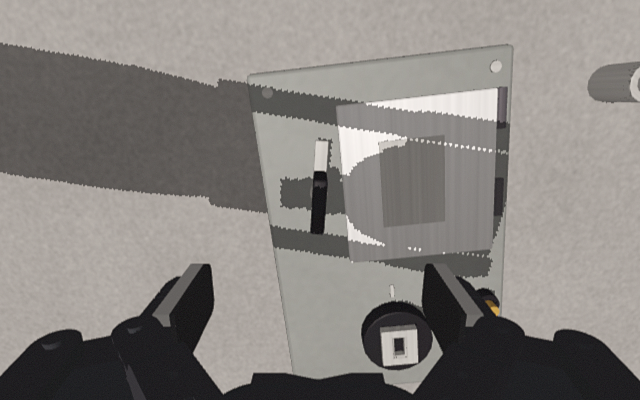

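```bash
python3 - <<'E'
from h import *
d=pickle.load(open("v1.pkl","rb"))["wrist"]
crop(d,280,120,80,130,5,"w1a.png"); crop(d,350,280,100,100,6,"w1b.png")
E
```

```text
(no output)
```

View pics/w1a.png

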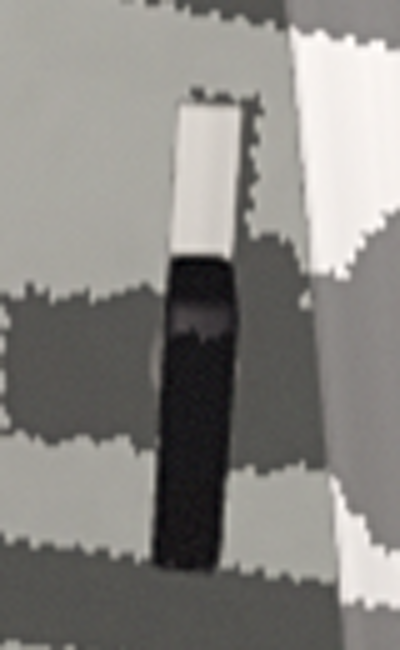

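View pics/w1b.png

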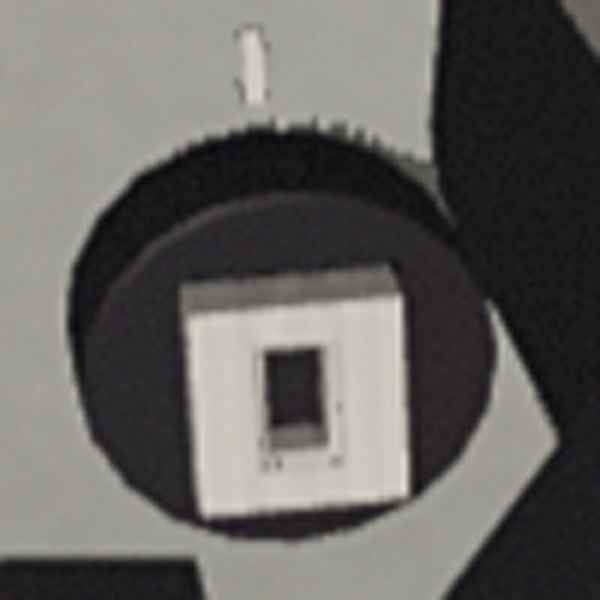

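```bash
cat > fit1.py <<'E'
from h import *
from scipy.optimize import least_squares
d=pickle.load(open("v1.pkl","rb"))["wrist"]
c2=lambda c,k,u,v:((c[0]+.5)/k-.5+u,(c[1]+.5)/k-.5+v)
# rib: rear top corners & wing tip top corners(z 94.5)
P=[c2(p,5,280,120) for p in((152,567),(218,571),(180,102),(242,103),(172,257),(233,257))]
W=[ray(d,p,z) for p,z in zip(P,(128.5,128.5,94.5,94.5,94.5,94.5))]
for w in W:print(w.round(1))
def res(q):
    x,y,th=q;c,s=np.cos(th),np.sin(th);o=[]
    for (lx,ly,z),p in zip(((-5,-20,128.5),(5,-20,128.5),(-5,42,94.5),(5,42,94.5)),P):
        o+=list(proj(d,[x+c*lx-s*ly,y+s*lx+c*ly,z])-p)
    return o
r=least_squares(res,[471,-181,np.radians(-18)]);print(r.x[:2],np.degrees(r.x[2])+90,np.round(r.fun,1))
Q=[c2(p,6,350,280) for p in((182,312),(402,292),(412,495),(203,518))]
W=[ray(d,p,105) for p in Q]
for w in W:print(w.round(1))
print("slot",np.mean(W,0))
u=(W[0]-W[3])+(W[1]-W[2]);print("rotor y yaw",np.degrees(np.arctan2(u[1],u[0])))
# slot mouth
Q=[c2(p,6,350,280) for p in((252,348),(328,343),(342,462),(266,468))]
print(np.mean([ray(d,p,105) for p in Q],0))
E
python3 fit1.py
python3 - <<'E'
from h import *
E
```

```text
[ 460.2 -195.8  128.5]
[ 468.8 -199.2  128.5]
[ 482.5 -139.3   94.5]
[ 491.2 -142.3   94.5]
[ 474.1 -161.3   94.5]
[ 482.9 -164.1   94.5]
[ 471.65479478 -179.39517831] 68.50536662410713 [-0.5  0.7  0.5  0.8 -0.5 -1.   0.5 -0.4]
[ 485.  -307.5  105. ]
[ 515.2 -313.8  105. ]
[ 508.6 -347.8  105. ]
[ 478.8 -342.4  105. ]
slot [ 496.91905378 -327.89537792  105.        ]
rotor y yaw 79.49854761179873
[ 496.5648376 -327.7585417  105.       ]
```

move_arm --rows '[[[0,0,0.045,0,0,3],[0,0,0.08,0,0,3],[0,0,0.095,0,0,3],[0,0,0.095,0,0,3],[0,0,0.095,0,0,3]]]'

```text
time: 2.7
tool_pos: [472.1, -180.8, 106.1]
tcp_rot: [179.9, 0.0, 69.0]
ft_force: [0.6, -1.2, 1.4]
finger_gap: 85.5
```

move_arm --rows '[[[0,0,0,0,0,0],[0,0,0,0,0,0],[0,0,0,0,0,0],[0,0,0,0,0,0],[0,0,0,0,0,0],[0,0,0,0,0,0],[0,0,0,0,0,0],[0,0,0,0,0,0]]]' --grip 0 --newtons 40

```text
time: 3.5
tool_pos: [471.7, -181.0, 105.1]
tcp_rot: [180.0, 0.0, 69.0]
ft_force: [0.4, -0.6, 3.1]
finger_gap: 8.4
```

```bash
python3 snap.py 2 wrist
```

```text
{'time': 3.55, 'tool_pos': array([ 471.67, -181.01,  105.06]), 'tcp_rot': array([179.96,   0.  ,  69.  ]), 'ft_force': array([ 0.44, -0.39,  3.33]), 'wrist_torque': array([ 0.03, -0.07, -0.03]), 'finger_gap': 8.024249128110876}
```

View pics/wrist2.png

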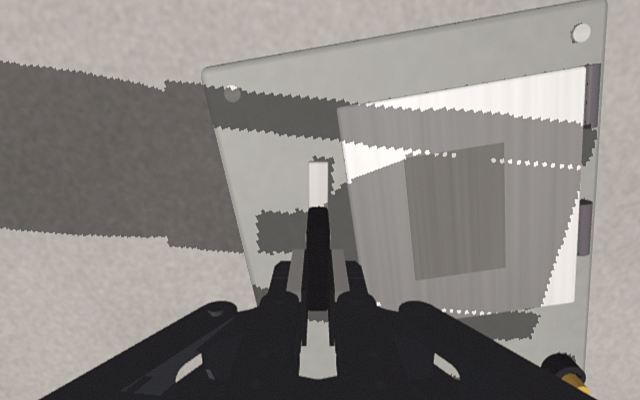

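move_arm --rows '[[[0.001,0,0,0,0,6],[0.001,0,0,0,0,12],[0.001,0,0,0,0,18],[0.001,0,0,0,0,24],[0.001,0,0,0,0,30],[0.001,0,0,0,0,36],[0.001,0,0,0,0,42],[0.001,0,0,0,0,42]]]'

```text
time: 4.35
tool_pos: [471.7, -180.9, 105.0]
tcp_rot: [179.9, 0.0, 26.9]
ft_force: [-2.0, -4.6, 2.6]
finger_gap: 7.7
```

```bash
python3 snap.py 3 
```

```text
{'time': 4.35, 'tool_pos': array([ 471.73, -180.85,  105.05]), 'tcp_rot': array([1.7992e+02, 3.0000e-02, 2.6890e+01]), 'ft_force': array([-2.02, -4.62,  2.61]), 'wrist_torque': array([-0.86,  0.24, -0.02]), 'finger_gap': 7.703733733096963}
```

move_arm --rows '[[[0,0,0,0,0,6],[0,0,0,0,0,12],[0,0,0,0,0,18],[0,0,0,0,0,24],[0,0,0,0,0,30],[0,0,0,0,0,34],[0,0,0,0,0,37],[0,0,0,0,0,37],[0,0,0,0,0,37]]]'

```text
time: 5.25
tool_pos: [471.8, -180.9, 105.1]
tcp_rot: [179.9, -0.0, -9.8]
ft_force: [-1.6, -5.8, 4.6]
finger_gap: 8.0
```

```bash
python3 snap.py 4 wrist top
```

```text
{'time': 5.35, 'tool_pos': array([ 471.76, -180.88,  105.07]), 'tcp_rot': array([ 1.7991e+02, -3.0000e-02, -9.8100e+00]), 'ft_force': array([-1.75, -5.16,  4.26]), 'wrist_torque': array([-0.87,  0.26, -0.02]), 'finger_gap': 8.226750562060769}
```

View pics/wrist4.png

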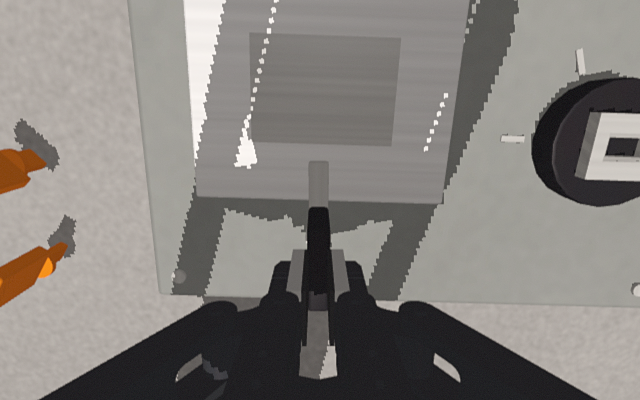

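The wing lies across the cover edge (wing at (318,185), tool yaw −9.8°). Next I release and go to the key block.

move_arm --rows '[[[0,0,0,0,0,0],[0,0,0,0,0,0],[0,0,0,0,0,0],[0,0,0,0,0,0],[0,0,0,0,0,0],[0,0,-0.03,0,0,0],[0,0,-0.06,0,0,0],[0,0,-0.095,0,0,0],[0,0,-0.095,0,0,0]]]' --grip 1

```text
time: 6.25
tool_pos: [474.5, -181.2, 205.7]
tcp_rot: [179.9, -0.5, -10.0]
ft_force: [0.6, 0.7, 1.0]
finger_gap: 85.5
```

```bash
python3 snap.py 5 wrist; python3 - <<'E'
from h import *
s=pickle.load(open("v5.pkl","rb"))["s"]
print(delta(pose(*s["tool_pos"],s["tcp_rot"][2]),pose(531.5,121,170,78)))
E
```

```text
{'time': 6.3, 'tool_pos': array([ 473.58, -180.72,  202.95]), 'tcp_rot': array([179.91,  -0.33,  -9.98]), 'ft_force': array([ 0.37, -0.03, -1.06]), 'wrist_torque': array([ 0.03,  0.04, -0.05]), 'finger_gap': 85.48644151444503}
[ 4.800e-03 -3.072e-01  3.290e-02 -0.000e+00  0.000e+00 -8.798e+01]
```

View pics/wrist5.png

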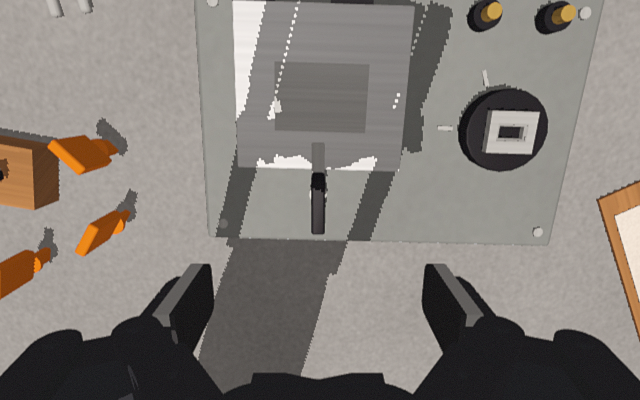

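move_arm --rows '[[[0.004,-0.04,0,0,0,-8],[0.004,-0.08,0,0,0,-16],[0.004,-0.12,0,0,0,-24],[0.004,-0.16,0,0,0,-32],[0.004,-0.2,0,0,0,-40],[0.005,-0.24,0.01,0,0,-48],[0.005,-0.27,0.02,0,0,-56],[0.005,-0.29,0.03,0,0,-64],[0.005,-0.305,0.033,0,0,-72],[0.005,-0.307,0.033,0,0,-80],[0.005,-0.307,0.033,0,0,-88],[0.005,-0.307,0.033,0,0,-88],[0.005,-0.307,0.033,0,0,-88],[0.005,-0.307,0.033,0,0,-88],[0.005,-0.307,0.033,0,0,-88]]]'

```text
time: 7.8
tool_pos: [529.9, 121.4, 166.6]
tcp_rot: [-180.0, 0.0, 77.9]
ft_force: [0.2, 0.7, 0.1]
finger_gap: 85.4
```

```bash
python3 snap.py 6 wrist; python3 - <<'E'
from h import *
d=pickle.load(open("v6.pkl","rb"))["wrist"]
crop(d,270,120,130,110,6,"w6a.png")
E
```

```text
{'time': 7.85, 'tool_pos': array([529.92, 121.41, 166.64]), 'tcp_rot': array([-180. ,    0. ,   77.9]), 'ft_force': array([-0.2 ,  0.81, -0.23]), 'wrist_torque': array([-0.05,  0.04, -0.02]), 'finger_gap': 85.55255647969803}
```

View pics/wrist6.png

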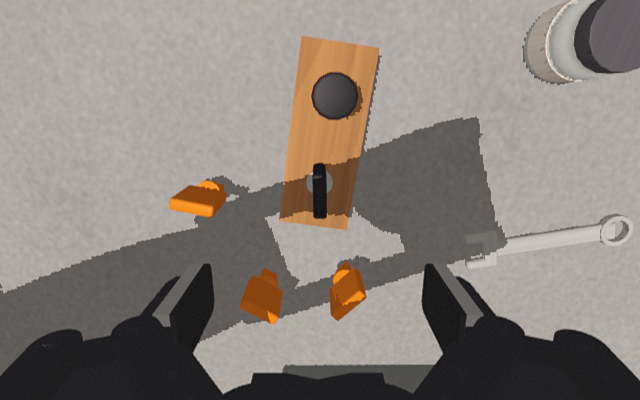

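View pics/w6a.png

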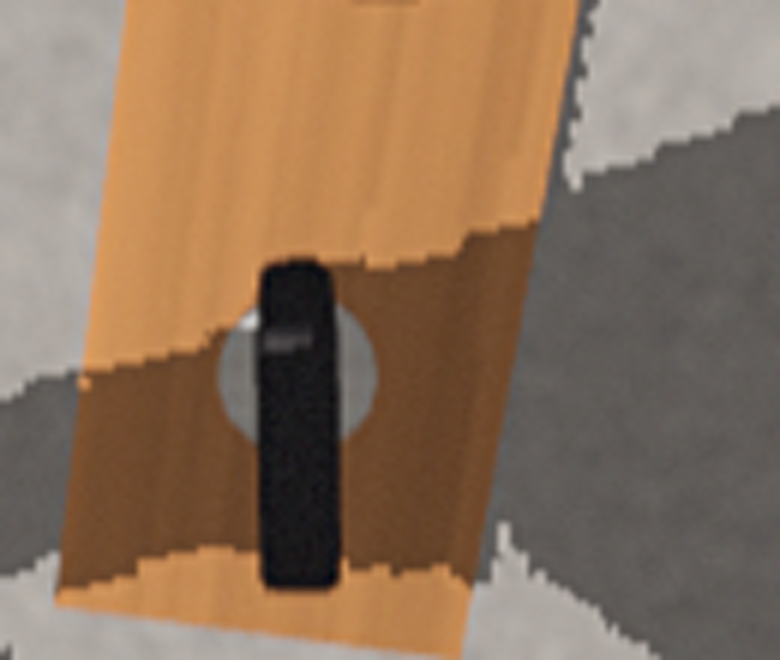

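```bash
cat > fit6.py <<'E'
from h import *
d=pickle.load(open("v6.pkl","rb"));s=d["s"];d=d["wrist"]
c2=lambda c:((c[0]+.5)/6-.5+270,(c[1]+.5)/6-.5+120)
a,b=[ray(d,c2(p),83) for p in((260,588),(340,588))];print("bow -y end top",a,b,np.linalg.norm(a-b))
e,f=[ray(d,c2(p),83) for p in((258,375),(340,375))]
u=(e-a)+(f-b);print("yaw",np.degrees(np.arctan2(u[1],u[0])))
m=(a+b)/2
for yw in(77,80):
    print(yw,m+17*np.array([np.cos(np.radians(yw)),np.sin(np.radians(yw)),0]))
cl,cr=ray(d,c2((217,375)),39),ray(d,c2((378,375)),39);print("collar",cl,cr,(cl+cr)/2,np.linalg.norm(cl-cr))
cb=ray(d,c2((298,450)),39); print(cb)
A=pose(*s["tool_pos"],s["tcp_rot"][2])
for n,p,z in(("o1",(213,190),35),("o2",(265,275),35),("o3",(350,270),35),("oth",(337,88),83)):
    X=ray(d,p,z);print(n,X.round(),A[1].inv().apply(X-A[0]).round())
E
python3 fit6.py
```

```text
bow -y end top [523.69864756 110.81600649  83.        ] [533.18798325 108.77501237  83.        ] 9.706345800640804
yaw 78.21564481941174
77 [532.26748333 126.35980053  83.        ]
80 [531.39533442 126.53724123  83.        ]
collar [520.73501095 127.6895083   39.        ] [542.58947034 122.98924181  39.        ] [531.66224064 125.33937506  39.        ] 22.35419200215571
[529.47221277 114.75133302  39.        ]
o1 [442. 137.  35.] [ -4. -89. 132.]
o2 [465.  49.  35.] [-84. -49. 132.]
o3 [542.  38.  35.] [-79.  29. 132.]
oth [558. 195.  83.] [78. 12. 84.]
```

move_arm --rows '[[[0.004,0.001,0.045,0,0,0],[0.004,0.001,0.085,0,0,0],[0.004,0.001,0.105,0,0,0],[0.004,0.001,0.1135,0,0,0],[0.004,0.001,0.1135,0,0,0],[0.004,0.001,0.1135,0,0,0]]]'

```text
time: 8.45
tool_pos: [532.9, 125.4, 54.7]
tcp_rot: [179.9, -0.0, 78.0]
ft_force: [-0.7, 0.6, 0.2]
finger_gap: 85.5
```

move_arm --rows '[[[0,0,0,0,0,0],[0,0,0,0,0,0],[0,0,0,0,0,0],[0,0,0,0,0,0],[0,0,0,0,0,0],[0,0,0,0,0,0],[0,0,0,0,0,0],[0,0,0,0,0,0]]]' --grip 0 --newtons 60

```text
time: 9.25
tool_pos: [532.0, 125.3, 53.5]
tcp_rot: [180.0, -0.0, 78.0]
ft_force: [-0.1, -0.3, 2.3]
finger_gap: 7.9
```

```bash
python3 snap.py 7 wrist
```

```text
{'time': 9.3, 'tool_pos': array([532.08, 125.32,  53.55]), 'tcp_rot': array([ 1.7996e+02, -1.0000e-02,  7.8000e+01]), 'ft_force': array([-0.15, -0.07,  3.55]), 'wrist_torque': array([-0.07,  0.03,  0.  ]), 'finger_gap': 7.978684815945793}
```

View pics/wrist7.png

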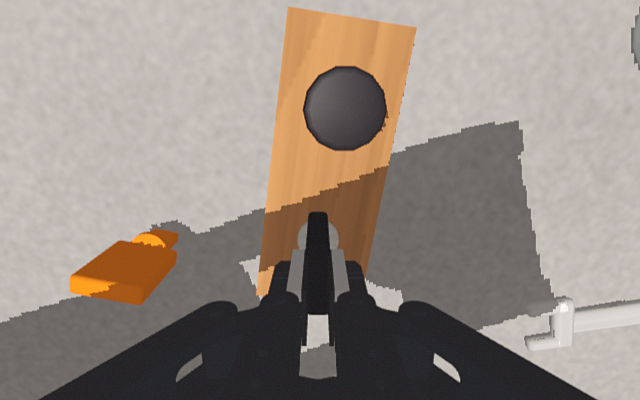

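move_arm --rows '[[[0,0,-0.01,0,0,0],[0,0,-0.03,0,0,0],[0,0,-0.06,0,0,0],[0,0,-0.1,0,0,0],[0,0,-0.14,0,0,0],[0,0,-0.14,0,0,0],[0,0,-0.14,0,0,0],[0,0,-0.14,0,0,0]]]'

```text
time: 10.1
tool_pos: [530.8, 125.1, 191.8]
tcp_rot: [-179.9, 0.0, 78.0]
ft_force: [-0.8, -0.3, -0.5]
finger_gap: 8.0
```

```bash
python3 snap.py 8 wrist side;python3 - <<'E'
from h import *
D=pickle.load(open("v8.pkl","rb"))
crop(D["wrist"],250,190,140,130,5,"w8a.png")
s=D["s"]
print(proj(D["side"],s["tool_pos"]))
A=pose(*s["tool_pos"],78)
print(delta(A,pose(496.7,-329,193.5,79)))
E
```

```text
{'time': 10.2, 'tool_pos': array([530.5 , 125.08, 191.18]), 'tcp_rot': array([-1.7981e+02,  7.0000e-02,  7.8000e+01]), 'ft_force': array([ 0.18, -0.31, -0.16]), 'wrist_torque': array([-0.01,  0.01, -0.04]), 'finger_gap': 8.180987879607148}
[324.51412719 204.00647015]
[-0.4512  0.0613 -0.0023  0.      0.     -1.    ]
```

View pics/w8a.png

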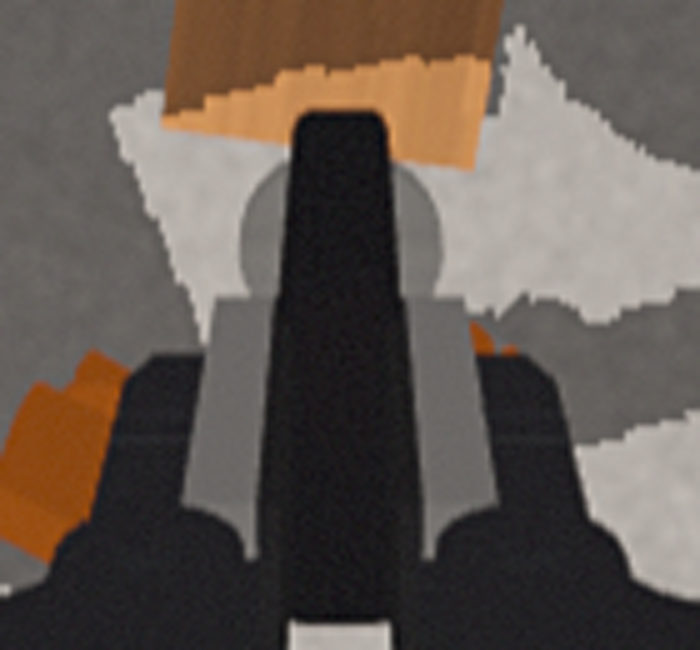

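View pics/side8.png

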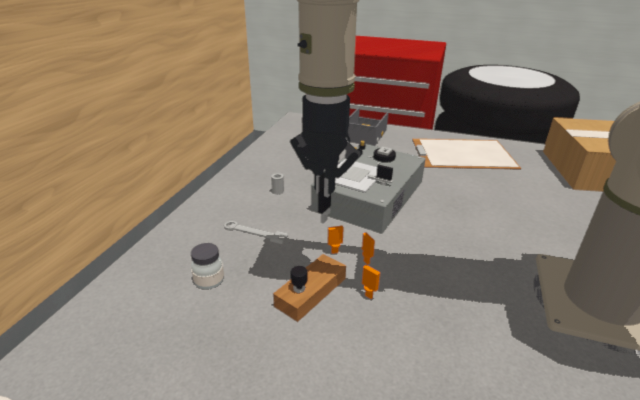

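```bash
python3 - <<'E'
from h import *
D=pickle.load(open("v8.pkl","rb"));d=D["wrist"];s=D["s"]
c2=lambda c:((c[0]+.5)/5-.5+250,(c[1]+.5)/5-.5+190)
R=Ro.from_euler('xyz',s["tcp_rot"],degrees=True);T=s["tool_pos"]
f=lambda c,z:R.inv().apply(ray(d,c2(c),T[2]+z)-T)
zc=-14.5
l,r=f((240,240),zc),f((443,240),zc);print("collar lr",l,r,(l+r)/2,r[1]-l[1])
# bow +x (tool x) end bottom edge at z_tcp-14.5 ; bow top rear edge z= tcp+29.5
a,b=f((293,115),zc),f((387,115),zc);print("bow bottom far edge",a,b, "-> centre x",a[0]-17)
a,b=f((287,622),29.5),f((393,622),29.5);print("bow top near edge",a,b,"-> centre x",a[0]+17)
# collar front visible top arc edge at ~ y155 directly beside the bow (x 280)
for p in((285,160),(400,165)):
    q=f(p,zc);print(q,"centre x",q[0]-np.sqrt(121-(q[1]-(l+r)[1]/2)**2))
E
```

```text
collar lr [  1.17658827 -10.83574239  14.53466226] [ 1.19192107 10.85686802 14.46262017] [1.18425467e+00 1.05628157e-02 1.44986412e+01] 21.692610415975786
bow bottom far edge [15.26713879 -5.06348393 14.49867345] [15.27255055  4.7662116  14.46603044] -> centre x -1.7328612147653235
bow top near edge [-16.00817273  -4.78427486 -29.46518553] [-15.99695418   4.33779723 -29.49548602] -> centre x 0.9918272652293929
[10.26554527 -5.9448796  14.50757164] centre x 1.0171559212588548
[ 9.71248689  6.17967064 14.46797606] centre x 0.6052310722462675
```

```bash
python3 - <<'E'
from h import *
A=pose(530.7,125.1,193.2,78)
print(delta(A,pose(488.5,-373,180,79)))
E
```

```text
[-0.496   0.0623  0.0132  0.      0.     -1.    ]
```

move_arm --rows '[[[-0.03,0.004,0,0,0,-1],[-0.07,0.009,0,0,0,-1],[-0.11,0.014,0,0,0,-1],[-0.15,0.019,0,0,0,-1],[-0.19,0.024,0,0,0,-1],[-0.23,0.029,0,0,0,-1],[-0.27,0.034,0,0,0,-1],[-0.31,0.039,0,0,0,-1],[-0.35,0.044,0,0,0,-1],[-0.39,0.049,0,0,0,-1],[-0.42,0.053,0,0,0,-1],[-0.45,0.057,0.005,0,0,-1],[-0.475,0.06,0.01,0,0,-1],[-0.49,0.062,0.013,0,0,-1],[-0.496,0.062,0.013,0,0,-1],[-0.496,0.062,0.013,0,0,-1],[-0.496,0.062,0.013,0,0,-1],[-0.496,0.062,0.013,0,0,-1]]]'

```text
time: 12.0
tool_pos: [489.8, -371.8, 180.6]
tcp_rot: [180.0, -0.0, 79.1]
ft_force: [0.1, -0.2, -0.9]
finger_gap: 8.2
```

```bash
python3 snap.py 9 wrist;python3 - <<'E'
from h import *
D=pickle.load(open("v9.pkl","rb"))
crop(D["wrist"],255,110,130,120,6,"w9a.png")
E
```

```text
{'time': 12.05, 'tool_pos': array([ 489.82, -371.88,  180.65]), 'tcp_rot': array([1.7997e+02, 1.0000e-02, 7.9080e+01]), 'ft_force': array([-0.13, -0.57, -0.67]), 'wrist_torque': array([-0.04, -0.01,  0.02]), 'finger_gap': 8.118246885607885}
```

View pics/wrist9.png

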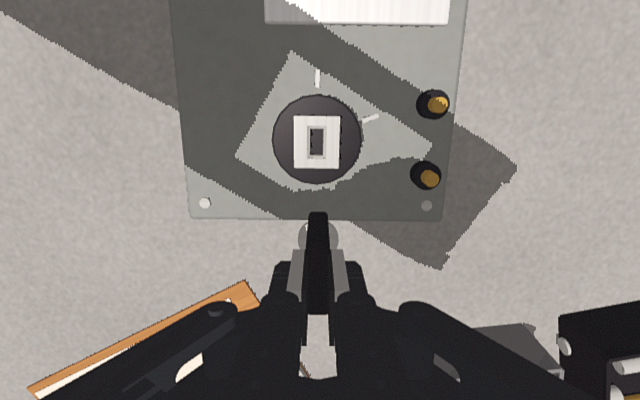

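View pics/w9a.png

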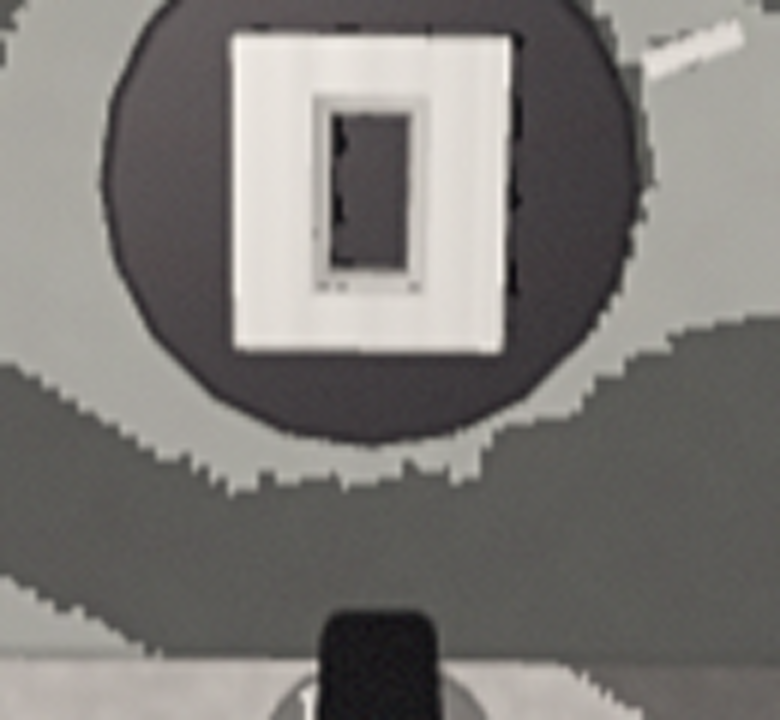

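```bash
python3 - <<'E'
from h import *
D=pickle.load(open("v9.pkl","rb"));d=D["wrist"];s=D["s"]
c2=lambda c:((c[0]+.5)/6-.5+255,(c[1]+.5)/6-.5+110)
R=Ro.from_euler('xyz',s["tcp_rot"],degrees=True);T=s["tool_pos"]
f=lambda c,z:R.inv().apply(ray(d,c2(c),z)-T)
P=[f(p,105) for p in((232,35),(513,35),(503,352),(235,352))]
print(np.round(P,2),np.mean(P,0))
u=P[0]-P[3]+P[1]-P[2];v=P[1]-P[0]+P[2]-P[3];print("turn of rotor in tool",np.degrees([np.arctan2(u[1],u[0]),np.arctan2(-v[0],v[1])]))
P=[f(p,105) for p in((313,95),(428,97),(425,293),(314,292))]
print("mouth",np.round(P,2),np.mean(P,0))
P=[f(p,103) for p in((332,113),(410,113),(407,270),(333,268))];print("inner",np.mean(P,0))
# key collar
z=T[2]-14.5
P=f((375,680),z);print(P)
E
```

```text
[[ 61.35 -16.18  75.63]
 [ 61.34  14.16  75.65]
 [ 26.59  13.66  75.66]
 [ 26.6  -16.53  75.64]] [43.96895926 -1.22251497 75.64545663]
turn of rotor in tool [0.70028972 0.01820761]
mouth [[54.99 -7.49 75.64]
 [54.78  5.02 75.65]
 [33.29  4.83 75.65]
 [33.4  -7.57 75.64]] [44.11448118 -1.30162309 75.64539479]
inner [44.27006441 -1.25238183 77.64540446]
[ 9.77006662 -0.71429834 14.49844254]
```

move_arm --rows '[[[0.02,-0.001,0,0,0,0],[0.04,-0.0012,0,0,0,0],[0.0432,-0.0012,0.01,0,0,0],[0.0432,-0.0012,0.025,0,0,0],[0.0432,-0.0012,0.032,0,0,0],[0.0432,-0.0012,0.032,0,0,0],[0.0432,-0.0012,0.032,0,0,0],[0.0432,-0.0012,0.032,0,0,0],[0.0432,-0.0012,0.032,0,0,0]]]'

```text
time: 12.95
tool_pos: [496.4, -330.6, 148.6]
tcp_rot: [180.0, 0.0, 79.0]
ft_force: [1.4, -0.1, -1.4]
finger_gap: 8.1
```

```bash
python3 snap.py 10 wrist top;python3 - <<'E'
from h import *
D=pickle.load(open("v10.pkl","rb"))
crop(D["wrist"],250,180,140,120,5,"w10a.png")
crop(D["top"],390,190,110,90,6,"t10a.png")
E
```

```text
{'time': 13.05, 'tool_pos': array([ 496.45, -330.48,  148.55]), 'tcp_rot': array([1.7997e+02, 2.0000e-02, 7.8990e+01]), 'ft_force': array([ 0.52, -0.72, -0.79]), 'wrist_torque': array([ 0.01,  0.08, -0.04]), 'finger_gap': 8.19509887222904}
```

View pics/w10a.png

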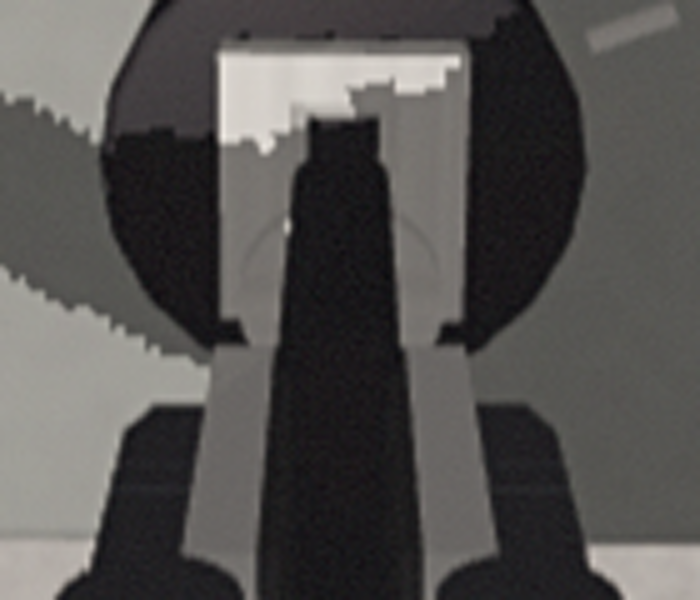

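```bash
python3 - <<'E'
from h import *
D=pickle.load(open("v10.pkl","rb"));d=D["wrist"];s=D["s"]
c2=lambda c:((c[0]+.5)/5-.5+250,(c[1]+.5)/5-.5+180)
R=Ro.from_euler('xyz',s["tcp_rot"],degrees=True);T=s["tool_pos"]
f=lambda c,z:R.inv().apply(ray(d,c2(c),z)-T)
for p in((218,53),(469,52),(219,200),(467,200),(220,300),(463,300)):print(f(p,105).round(2))
print("slot far outer",f((300,103),105),"inner",f((340,118),103))
E
```

```text
[ 19.53 -14.9   43.54]
[19.64 14.99 43.55]
[  0.96 -15.15  43.54]
[ 0.94 15.13 43.56]
[-12.22 -15.29  43.55]
[-12.24  14.91  43.56]
slot far outer [13.31384679 -5.17593455 43.54386422] inner [10.81418505 -0.37106442 45.54683596]
```

View pics/t10a.png

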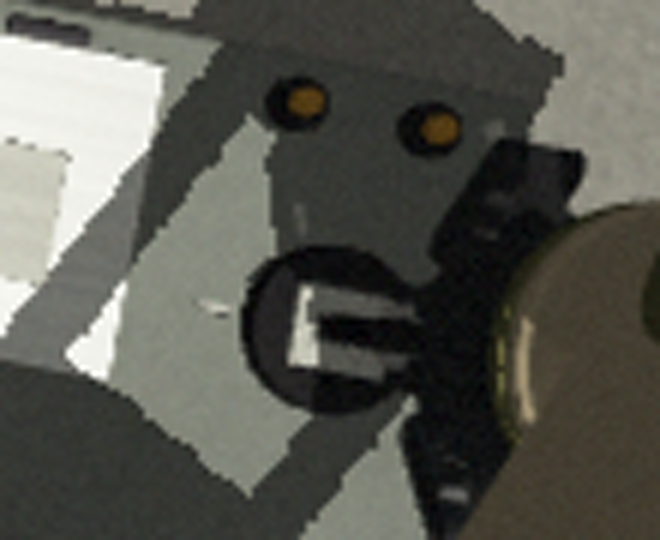

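move_arm --rows '[[[0.0013,0,0,0,0,0],[0.0013,0,0,0,0,0],[0.0013,0,0,0,0,0],[0.0013,0,0.002,0,0,0],[0.0013,0,0.004,0,0,0],[0.0013,0,0.006,0,0,0],[0.0013,0,0.008,0,0,0],[0.0013,0,0.01,0,0,0],[0.0013,0,0.012,0,0,0],[0.0013,0,0.012,0,0,0]]]'

```text
time: 14.05
tool_pos: [496.4, -328.7, 135.7]
tcp_rot: [-180.0, -0.0, 79.0]
ft_force: [0.5, -0.5, -0.5]
finger_gap: 8.1
```

The blade is about 9 mm into the slot with no contact force, so I continue down.

move_arm --rows '[[[0,0,0.003,0,0,0],[0,0,0.006,0,0,0],[0,0,0.009,0,0,0],[0,0,0.011,0,0,0],[0,0,0.012,0,0,0],[0,0,0.0125,0,0,0],[0,0,0.0125,0,0,0],[0,0,0.0125,0,0,0]]]'

```text
time: 14.85
tool_pos: [496.7, -328.9, 123.8]
tcp_rot: [180.0, 0.0, 79.0]
ft_force: [0.2, -0.4, -0.2]
finger_gap: 8.1
```

```bash
python3 snap.py 11 wrist side;python3 - <<'E'
from h import *
D=pickle.load(open("v11.pkl","rb"))
crop(D["wrist"],250,180,140,120,5,"w11a.png")
crop(D["side"],350,110,80,60,8,"s11a.png")
E
```

```text
{'time': 14.95, 'tool_pos': array([ 496.69, -328.95,  123.83]), 'tcp_rot': array([1.7999e+02, 1.0000e-02, 7.9000e+01]), 'ft_force': array([-0.33,  0.16, -0.9 ]), 'wrist_torque': array([ 0.03, -0.07,  0.02]), 'finger_gap': 7.938232377333274}
```

View pics/w11a.png

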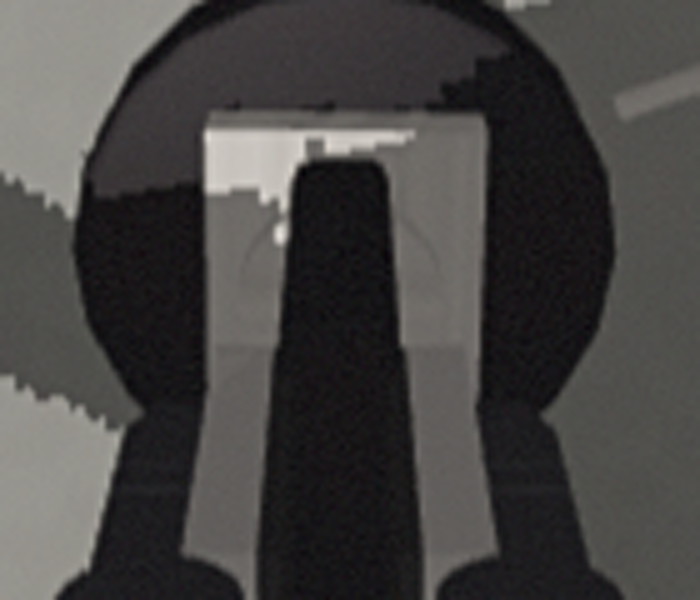

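View pics/s11a.png

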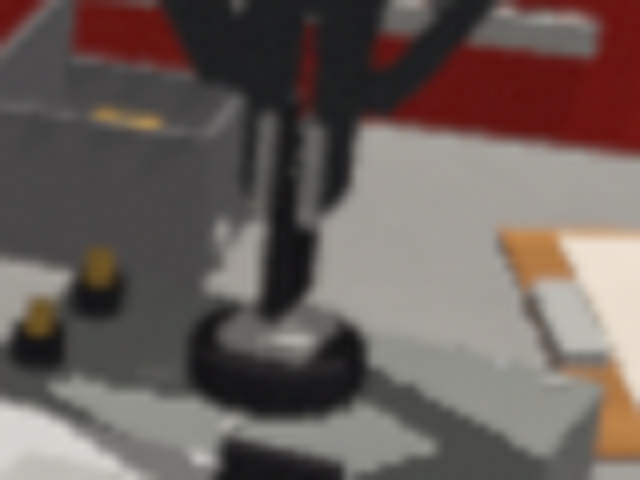

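move_arm --rows '[[[0,0,0.0005,0,0,0],[0,0,0.001,0,0,0],[0,0,0.001,0,0,0],[0,0,0.001,0,0,0]]]'

```text
time: 15.35
tool_pos: [496.9, -329.1, 123.5]
tcp_rot: [179.9, 0.0, 79.0]
ft_force: [-1.4, 1.1, 6.4]
finger_gap: 7.8
```

move_arm --rows '[[[0,0,0.0005,0,0,0],[0,0,0.001,0,0,0],[0,0,0.001,0,0,0],[0,0,0.001,0,0,0]]]'

```text
time: 15.75
tool_pos: [497.2, -329.2, 123.4]
tcp_rot: [179.9, 0.0, 79.0]
ft_force: [-3.5, 3.0, 10.2]
finger_gap: 8.2
```

move_arm --rows '[[[0,0,0,0,0,5],[0,0,0,0,0,10],[0,0,0,0,0,15],[0,0,0,0,0,20],[0,0,0,0,0,25],[0,0,0,0,0,30],[0,0,0,0,0,35],[0,0,0,0,0,40],[0,0,0,0,0,45],[0,0,0,0,0,50],[0,0,0,0,0,55],[0,0,0,0,0,60],[0,0,0,0,0,60]]]'

```text
time: 17.05
tool_pos: [497.6, -329.6, 123.5]
tcp_rot: [179.9, -0.1, 18.8]
ft_force: [-1.1, 1.5, 8.8]
finger_gap: 7.5
```

```bash
python3 snap.py 12 wrist
```

```text
{'time': 17.1, 'tool_pos': array([ 497.61, -329.61,  123.46]), 'tcp_rot': array([ 1.7985e+02, -1.0000e-01,  1.8960e+01]), 'ft_force': array([-0.61,  1.84,  8.92]), 'wrist_torque': array([ 0.2 ,  0.1 , -0.04]), 'finger_gap': 7.853301997255502}
```

View pics/wrist12.png

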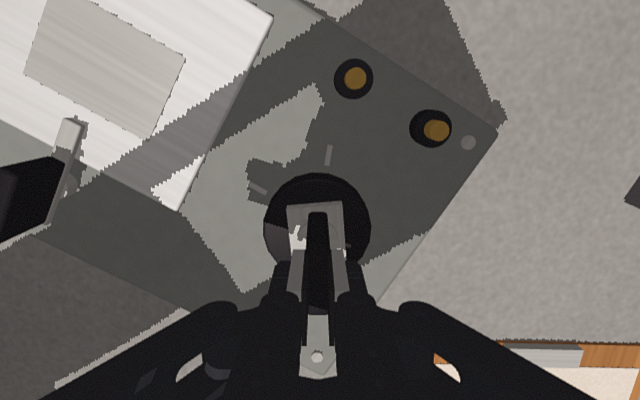

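move_arm --rows '[[[0,0,0,0,0,4],[0,0,0,0,0,8],[0,0,0,0,0,11],[0,0,0,0,0,14],[0,0,0,0,0,15],[0,0,0,0,0,15],[0,0,0,0,0,15]]]'

```text
time: 17.8
tool_pos: [497.6, -329.7, 123.4]
tcp_rot: [179.9, -0.1, 4.0]
ft_force: [-0.8, -0.4, 8.2]
finger_gap: 7.9
```

```bash
python3 snap.py 13 wrist;python3 - <<'E'
from h import *
D=pickle.load(open("v13.pkl","rb"))
crop(D["wrist"],240,130,160,140,5,"w13a.png")
E
```

```text
{'time': 17.85, 'tool_pos': array([ 497.6 , -329.66,  123.45]), 'tcp_rot': array([ 1.7988e+02, -1.3000e-01,  4.0100e+00]), 'ft_force': array([-1.58,  0.51,  7.59]), 'wrist_torque': array([ 0.14,  0.17, -0.  ]), 'finger_gap': 7.877403303470554}
```

View pics/w13a.png

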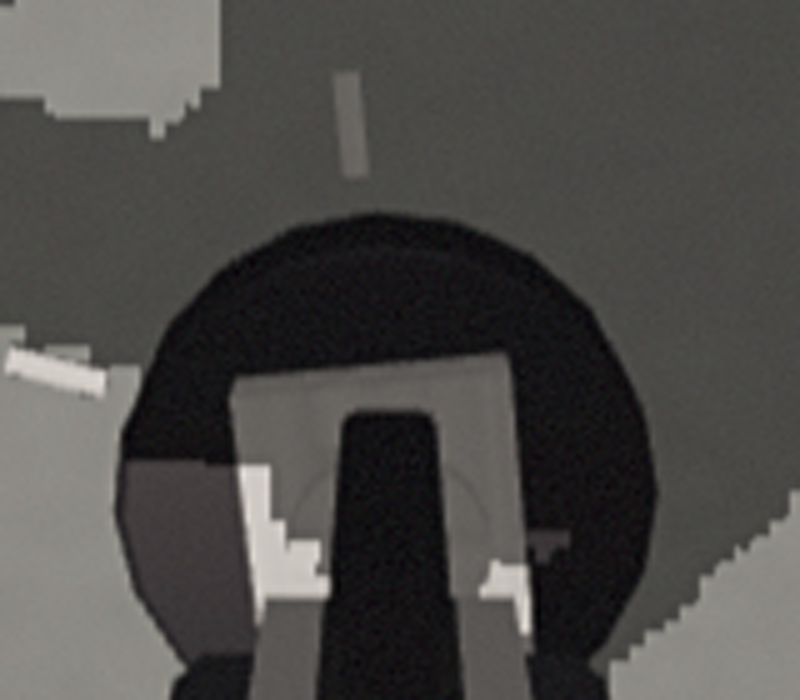

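move_arm --rows '[[[0,0,0,0,0,1.5],[0,0,0,0,0,3],[0,0,0,0,0,3],[0,0,0,0,0,3]]]'

```text
time: 18.25
tool_pos: [497.7, -329.5, 123.5]
tcp_rot: [179.9, -0.1, 1.0]
ft_force: [-0.6, 0.6, 8.2]
finger_gap: 8.2
```

```bash
python3 snap.py 14 wrist;python3 - <<'E'
from h import *
D=pickle.load(open("v14.pkl","rb"))
crop(D["wrist"],240,130,160,140,5,"w14a.png")
E
```

```text
{'time': 18.3, 'tool_pos': array([ 497.7 , -329.52,  123.45]), 'tcp_rot': array([ 1.799e+02, -1.500e-01,  1.010e+00]), 'ft_force': array([-0.69,  2.06,  8.77]), 'wrist_torque': array([0.26, 0.06, 0.02]), 'finger_gap': 7.834737063817829}
```

View pics/w14a.png

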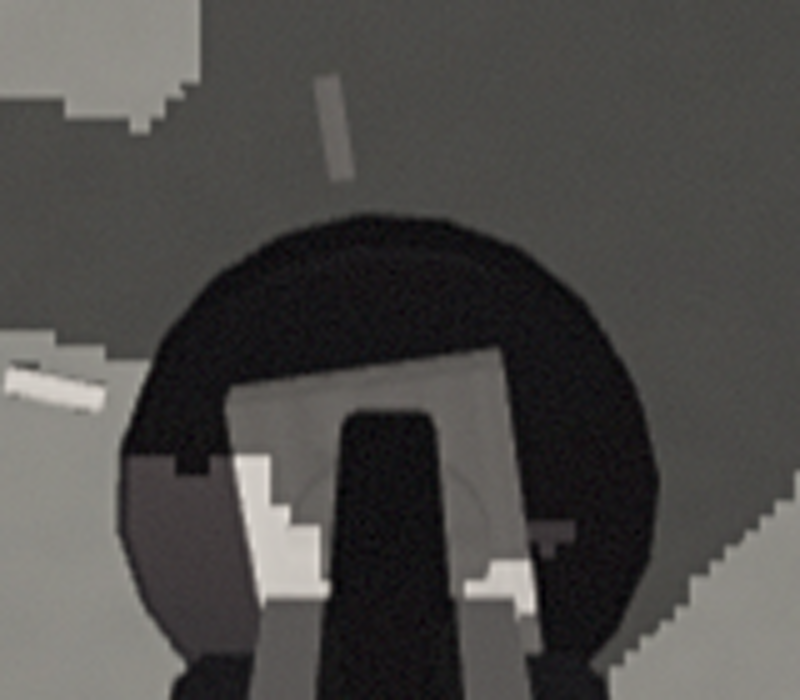

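move_arm --rows '[[[0,0,0,0,0,0],[0,0,0,0,0,0],[0,0,0,0,0,0],[0,0,0,0,0,0],[0,0,0,0,0,0],[0,0,0,0,0,0],[0,0,-0.02,0,0,0],[0,0,-0.05,0,0,0],[0,0,-0.09,0,0,0],[0,0,-0.09,0,0,0],[0,0,-0.09,0,0,0],[0,0,-0.09,0,0,0]]]' --grip 1

```text
time: 19.5
tool_pos: [496.1, -328.5, 210.5]
tcp_rot: [-179.9, 0.1, 1.0]
ft_force: [-0.1, -0.4, -0.3]
finger_gap: 85.3
```

```bash
python3 snap.py 15 wrist side;python3 - <<'E'
from h import *
D=pickle.load(open("v15.pkl","rb"))
crop(D["wrist"],250,100,160,140,5,"w15a.png")
E
```

```text
{'time': 19.6, 'tool_pos': array([ 495.87, -328.3 ,  209.89]), 'tcp_rot': array([-1.799e+02,  1.300e-01,  1.000e+00]), 'ft_force': array([-0.08,  0.35,  0.35]), 'wrist_torque': array([ 0.06, -0.01,  0.08]), 'finger_gap': 85.11875964080417}
```

View pics/wrist15.png

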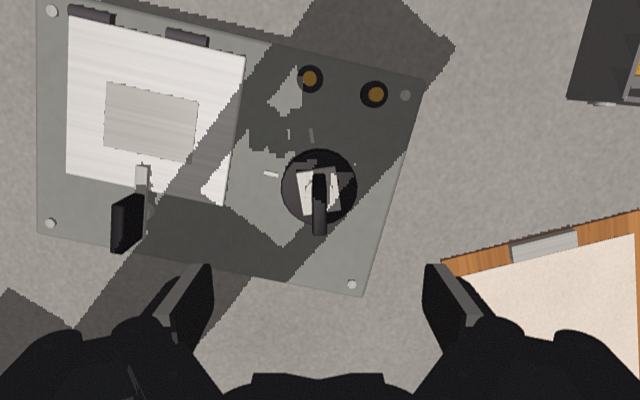

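View pics/w15a.png

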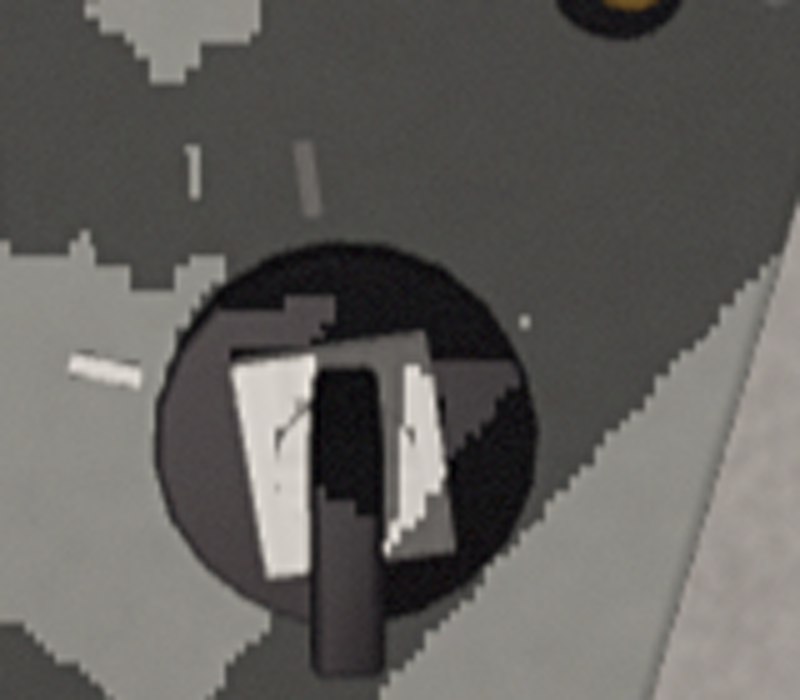

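View pics/side15.png

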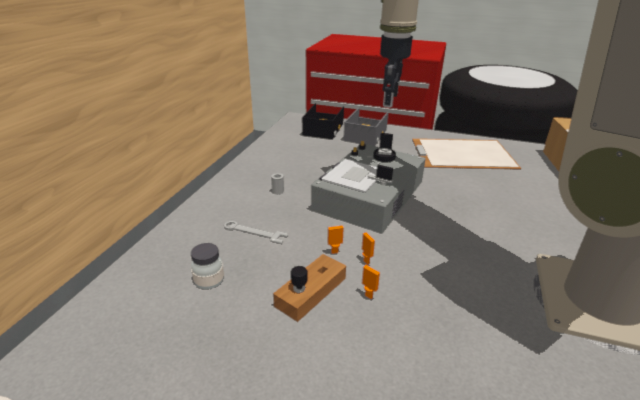

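```bash
python3 - <<'E'
from h import *
D=pickle.load(open("v15.pkl","rb"));d=D["wrist"]
c2=lambda c:((c[0]+.5)/5-.5+250,(c[1]+.5)/5-.5+100)
P=[ray(d,c2(p),105) for p in((232,365),(425,335),(457,550),(268,578))]
a=P[0]-P[3]+P[1]-P[2];print("rotor y yaw",np.degrees(np.arctan2(a[1],a[0])),np.mean(P,0))
b,c=ray(d,c2((312,672)),153),ray(d,c2((385,675)),153)
print("bow top near mid",(b+c)/2,"centre",(b+c)/2+[17,0,0])
q=lambda u,v,z:ray(d,(u,v),z)
a,b=q(143,167,94.5),q(143,232,94.5) 
w=[ray(d,p,94.5) for p in((142,168),(145,232))];v=w[0]-w[1];print("wing yaw",np.degrees(np.arctan2(v[1],v[0])))
E
```

```text
rotor y yaw 9.774976362269632 [ 497.15839835 -328.48297716  105.        ]
bow top near mid [ 480.84915982 -329.05181003  153.        ] centre [ 497.84915982 -329.05181003  153.        ]
wing yaw -4.519853401305635
```

```bash
python3 -c "
from bench import hand_in
print(hand_in())"
```

```text
the job is handed in; nothing more can be done
None
```

I turned the turnbutton, moved the flat-bowed key to the switch and turned it to on. The job is handed in, at about 19.6 s of the 61 s allowed; `hand_in()` gives no verdict, so these are only my own checks.

- **Turnbutton:** I turned it 79° clockwise by its rib from a start of about 0.1–0.2 rad. After release the wing lay along the tool at yaw −10°, which puts it at about 1.55 rad. A later coarse reading from a distant picture gave −4.5°, or about 1.46 rad. The two disagree by about 6°, but both are above 1.3 rad.
- **Key home:** The blade went in without measurable force. The collar met the rotor at the predicted tool height of 123.5 mm, and I pressed it home with about 10 N.
- **Switch:** After release the rotor stands at yaw 9.8° against about 79° at off, so it turned about 69° (1.2 rad, its stop). I felt no clear rise in torque at the stop. The rotor simply stayed at about 10° while I turned the key a further 3°.
- **Key position:** The bow's centre is within about 1 mm of the slot's axis, so the key stands upright.
- **Everything else:** In the last pictures the cover is closed. The round-headed key, wrench, socket, jar and orange look-alikes look unmoved, judged by eye rather than measured. The gripper is open, with its TCP at z = 210 mm, about 57 mm above the key, touching nothing.

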